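Load two dead-weight carriers with slotted weights, slots crossed

ROBOT

A 7-joint arm with a two-finger parallel gripper is mounted at the origin on the work surface. World frame = base frame: x ahead of the robot, y to its left, z up, the work surface at z = 0. Lengths are in m, angles in rad, forces in N, time in s.
With the tool pointing down it reaches from about 0.425 to 0.875 m from the base axis. Payload 9.9 kg.
Tool frame: the origin (TCP) lies between the finger pads; the fingertips stand 8 mm ahead of it and the grasp point (between the pads) lies 11 mm behind it; z points along the fingers, y is the line along which they close (so a half turn about z gives the same grasp; the last joint's range is limited). The gripper opens to 85 mm and grips with 20 to 120 N. Pads are 22 mm wide; open, the fingers measure 114 mm over their backs; the gripper's body (76 mm by 85 mm) begins 54 mm behind the grasp point. The pads swing forward as they close: fully open they stand 13 mm farther back than shut.
Start: joints at [1.146, 0.576, 0.025, 1.437, -0.015, 1.129, -0.057], TCP at [0.226, -0.636, 0.239] pointing down, gripper open.
Joint ranges: [-2.76, 2.76], [-0.34, 2.15], [-1.52, 1.57], [0.19, 2.46], [-1.09, 4.23], [0.17, 1.99], [-2.82, 2.82]. Speed limits (rad/s): [2.22, 2.22, 3.01, 3.01, 3.14, 3.14, 3.14].

INTERFACE

Orientations are given as a 3x3 rotation matrix whose columns are the frame's x, y, z axes.
In Python, from plant import bot, capture, camera_model, workorder gives the robot as it stands. The module is installed in compiled form; this text tells all that it offers.
- The arm moves only by the shell command python3 -m pendant 'ROWS' [OPENING]. ROWS is a JSON object of lists of equal length, an entry for each row: "dp": the shift along the tool's x, y, z in mm, a list of three; "yaw": the turn about the tool's z in rad. In form: {"dp": [[tx, ty, tz], ...], "yaw": [yaw, ...]}. A call has 1 to 20 rows; each row shifts and turns the commanded pose from where the row before left it, along the tool's axes as they then stand; what a row does not reach is not made up. A row lasts 1/8 s, in which the tool goes at most 62.5 mm and 10.7 degrees, less where a joint would pass 70% of its speed; a pose out of reach is approached as far as the arm can. A call is refused whole if a number of a shift passes 62.5 or a number of a turn 0.188, either way. A call with a gripper value outside its range is refused whole. OPENING is the finger opening in mm, from 0 to 85.4, set as the call begins (- or left out, the last holds). The fingers move at their own pace and stop on an object; the grip force is fixed at half the most. Time passes only in rows, so rows that do not move let the fingers close. It gives the time, the measured TCP pose, the force, the opening and the grip force at its end, in the units of the state.
- bot.get_obs(): the state, without advancing time (a new reading comes with each control period).
- capture(name): name is "side" or "top"; returns (picture, depth): 400x640x3 uint8, red, green, blue; 400x640 float32, m along the optical axis (not along the pixel's ray), 0 where there is no reading.
- camera_model(name): a dict with "K" (3x3 intrinsics, pixels), "rvec" (rotation vector, rad) and "tvec" (3), from world to camera coordinates, as OpenCV has them. Camera axes: x right, y down, z forward; pixel columns grow to the right and rows downward; lengths in m; the calibration is good to about 2 mm. A picture is of the moment at which its call begins. camera_model takes no time and is no camera call.
- workorder.hand_in(): hands the job in; it is judged then, once.
The state is a dict: "time": time; "qpos": joint angles; "qvel": joint speeds; "effort": joint torques, N m; "ee_pos": TCP position; "orientation": TCP orientation; "force": force on the tool from outside, world axes, zero at the start; "wrist_torque": the same for the moment, N m; "grip_width": opening from 0.0 (shut) to 1.0 (fully open); "grasp_force": force on a finger pad.
Only numpy, scipy, OpenCV 4.12 (cv2) and the standard library are available. Lean on these libraries where they do the work, as an engineer would, in place of code of your own. Each camera call takes 0.05 s, during which the arm holds its last target. There are 200 camera calls.

TASK

Load the two weight carriers on the inspection plate: the brass weights go on the brass carrier and the steel ones on the steel carrier, on each the large weight flat on the base and the small one flat on top of it, both centred on the stem. Turn the slot of each small weight about a quarter turn from the slot of the large one beneath (either way round), so that the pair cannot slide off together. Lower the weights into place, never drop them, and leave the micrometer, the radius block and the pin chuck where they are.

Things in the scene. Friction and masses are not known exactly. Their poses are not given: they have to be found in the camera images.
- brass_large: large slotted weight of brass: flat disc (sizes in mm), diameter 68, 16 thick, lying flat, about 380 g. Origin: centre of its underside, z up. A slot 14 wide runs from the rim, on the disc's +x side, inward past the centre to x = -7. Two upright flats on the rim, 60 apart, face +y and -y: grip these, fingers closing along y.
- brass_small: small slotted weight of brass: flat disc (sizes in mm), diameter 50, 16 thick, lying flat, about 190 g. Origin: centre of its underside, z up. A slot 14 wide runs from the rim, on the disc's +x side, inward past the centre to x = -7. Two upright flats on the rim, 44 apart, face +y and -y: grip these, fingers closing along y.
- steel_large: large slotted weight of steel: flat disc (sizes in mm), diameter 68, 16 thick, lying flat, about 350 g. Origin: centre of its underside, z up. A slot 14 wide runs from the rim, on the disc's +x side, inward past the centre to x = -7. Two upright flats on the rim, 60 apart, face +y and -y: grip these, fingers closing along y.
- steel_small: small slotted weight of steel: flat disc (sizes in mm), diameter 50, 16 thick, lying flat, about 170 g. Origin: centre of its underside, z up. A slot 14 wide runs from the rim, on the disc's +x side, inward past the centre to x = -7. Two upright flats on the rim, 44 apart, face +y and -y: grip these, fingers closing along y.
- brass_carrier: weight carrier of brass, fixed on the plate: round base (sizes in mm), diameter 76, 10 thick, with an upright stem at its centre, diameter 8, top 5 mm tapered, tip 58 above the underside. Origin: centre of the base's underside, z up. The first weight's underside rests 10 above this origin, the second's 26 above.
- steel_carrier: weight carrier of steel, fixed on the plate: round base (sizes in mm), diameter 76, 10 thick, with an upright stem at its centre, diameter 8, top 5 mm tapered, tip 58 above the underside. Origin: centre of the base's underside, z up. The first weight's underside rests 10 above this origin, the second's 26 above.
- micrometer: chrome outside micrometer lying flat, about 120 x 45 mm, 15 mm high, loose; leave it alone. Origin underneath, at the middle of its C frame; thimble along +x.
- radius_block: small ground steel radius block, 50 x 30 mm, 34 mm high, with a rounded shoulder, loose; leave it alone. Origin at the centre of its underside.
- pin_chuck: black pin chuck lying on its side, about 105 mm long along its x axis, 16 mm thick, loose; leave it alone. Origin underneath, about mid-length. Beyond it, outside the plate (y below -0.4 m), a green bench vise 152 mm high is bolted to the bench; all listed things stand on the inspection plate, whose top is 40 mm above the bench (z = 0.04).
Not all that is in view belongs to the job. Leave any blue, green or red look-alike of the steel_small alone.

How it is judged:
By the outcome, as a careful person would: the job done as asked, in the order asked, and still so for the second after the job is handed in, with the robot touching nothing.
It also fails if it takes over 120 s, if anything falls off the work surface, if the arm or the gripper's body presses on something with over 40 N, if the wrist force passes 120 N, or if a joint passes its speed limit or range.

## Working session

There is one attempt and no reset: what is moved stays moved. The work goes in short steps, Python scripts to look and compute and a shell command to move; the robot and the scene stay as the last step left them, time stands still between calls to the robot, and variables do not carry over. Pictures are saved under pics/ and viewed, at most 14 in all, crops included, and the job is handed in when it is done.

```bash
mkdir -p pics
python3 - <<'E'
from plant import bot,capture,camera_model
import cv2,numpy as np
o=bot.get_obs();print({k:np.round(v,3).tolist() for k,v in o.items()})
for n in("side","top"):
    p,d=capture(n);cv2.imwrite(f"pics/{n}0.png",p[...,::-1]);np.save(f"{n}0.npy",d)
    c=camera_model(n);R=cv2.Rodrigues(np.array(c["rvec"]))[0];print(n,c["K"],"C",-R.T@np.array(c["tvec"]).ravel(),R)
E
```

```text
{'time': 0.0, 'qpos': [1.146, 0.577, 0.025, 1.438, -0.015, 1.129, -0.056], 'qvel': [-0.001, 0.001, 0.001, -0.001, 0.002, 0.001, -0.003], 'effort': [-0.0, -76.575, 2.25, -28.597, 0.015, 0.013, -0.0], 'ee_pos': [0.225, -0.636, 0.238], 'orientation': [[0.942, 0.334, -0.001], [0.334, -0.942, 0.002], [-0.0, -0.002, -1.0]], 'force': [0.69, 0.374, 0.7], 'wrist_torque': [-0.056, -0.012, 0.022], 'grasp_force': 0.0, 'grip_width': 0.998}
side [[389.67461523   0.         327.27185357]
 [  0.         389.67461523 197.06360103]
 [  0.           0.           1.        ]] C [ 0.31511909 -0.62252197  0.80056755] [[ 0.95347076 -0.30105217 -0.0161584 ]
 [-0.22489162 -0.67451927 -0.70316962]
 [ 0.20079159  0.67408556 -0.71083851]]
top [[366.72978134   0.         323.16903184]
 [  0.         366.72978134 194.93967578]
 [  0.           0.           1.        ]] C [0.39060812 0.0647631  0.9035305 ] [[-0.0192786  -0.99960486  0.02045632]
 [-0.99133678  0.01645242 -0.13031   ]
 [ 0.12992196 -0.02279129 -0.99126225]]
```

View pics/side0.png

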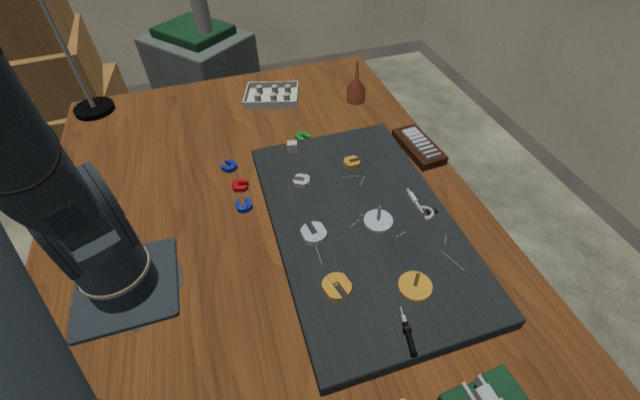

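View pics/top0.png

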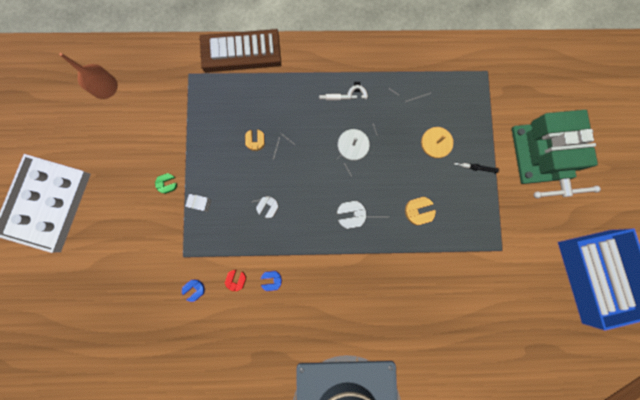

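```bash
cat > h.py <<'E'
import cv2,numpy as np
from plant import bot,capture,camera_model
def cam(n):
    c=camera_model(n);R=cv2.Rodrigues(np.array(c["rvec"],float))[0];return np.array(c["K"]),R,np.array(c["tvec"],float).ravel()
def ray(n,uv,z):
    K,R,t=cam(n);C=-R.T@t
    d=np.c_[np.atleast_2d(uv),np.ones(len(np.atleast_2d(uv)))]@np.linalg.inv(K).T@R
    return (C+d*((z-C[2])/d[:,2])[:,None])
def proj(n,P):
    c=camera_model(n);return cv2.projectPoints(np.atleast_2d(np.array(P,float)),np.array(c["rvec"],float),np.array(c["tvec"],float),np.array(c["K"]),None)[0][:,0]
def cloud(n,d):
    K,R,t=cam(n);v,u=np.mgrid[:400,:640];P=np.stack([(u-K[0,2])/K[0,0]*d,(v-K[1,2])/K[1,1]*d,d],-1)
    return (P-t)@R
E
python3 - <<'E'
from h import *
for n in("side","top"):
    p=cv2.imread(f"pics/{n}0.png");d=np.load(f"{n}0.npy");P=cloud(n,d)
    hsv=cv2.cvtColor(p,cv2.COLOR_BGR2HSV)
    br=((hsv[...,0]>10)&(hsv[...,0]<32)&(hsv[...,1]>110)&(hsv[...,2]>100))
    st=((hsv[...,1]<60)&(hsv[...,2]>140))
    on=(P[...,0]>.38)&(P[...,0]<.8)&(P[...,1]>-.4)&(P[...,1]<.45)&(d>0)
    flat=P[200:210,300:310,2] if n=="top" else P[300:310,430:440,2];print(n,"z noise",flat.mean(),flat.std())
    for nm,m in(("br",br),("st",st)):
        k,l,s,c=cv2.connectedComponentsWithStats((m&on).astype(np.uint8))
        for i in range(1,k):
            if s[i,4]<80:continue
            z=np.median(P[l==i][:,2]);mm=(l==i)
            cs,_=cv2.findContours(mm.astype(np.uint8),0,1);q=max(cs,key=len)[:,0].astype(float)
            z0=.05 if s[i,4]>np.inf else .056
            W=ray(n,q,.056)[:,:2]*1000;ce,r=cv2.minEnclosingCircle(W.astype(np.float32))
            g=ray(n,np.argwhere(mm)[:,::-1],.056)[:,:2].mean(0)*1000
            dv=np.array(ce)-g
            print(nm,np.round(c[i]),s[i,4],"z%.3f"%z,"circ",np.round(ce,1),round(r,1),"cen",np.round(g,1),"slotdir deg",round(np.degrees(np.arctan2(dv[1],dv[0]))),round(np.hypot(*dv),1))
a=cv2.imread("pics/top0.png")[80:240,185:505]
cv2.imwrite("pics/topc.png",cv2.resize(a,(800,400),interpolation=cv2.INTER_CUBIC))
E
```

```text
side z noise 0.040242170832181116 0.001377925748261009
br [340. 129.] 239 z0.000 circ [660.  361.2] 106.0 cen [659.3 364.9] slotdir deg -79 3.7
br [272. 143.] 142 z0.001 circ [440.9 368.1] 65.2 cen [432.7 365.4] slotdir deg 18 8.6
br [350. 162.] 128 z0.055 circ [635.8 200.4] 28.9 cen [634.1 202.3] slotdir deg -48 2.6
br [415. 286.] 813 z0.050 circ [ 624.7 -236.2] 38.3 cen [ 624.2 -237.2] slotdir deg 66 1.0
br [336. 285.] 562 z0.056 circ [ 460.3 -183.2] 36.2 cen [ 460.9 -181.1] slotdir deg -107 2.2
br [426. 368.] 2696 z0.000 circ [ 571.4 -393.6] 195.7 cen [ 569.3 -402.9] slotdir deg 78 9.6
st [302. 179.] 110 z0.056 circ [477.3 176.9] 24.2 cen [479.6 174.8] slotdir deg 138 3.1
st [420. 204.] 125 z0.052 circ [743.4 -11.8] 56.0 cen [748.4 -17.3] slotdir deg 133 7.4
st [378. 220.] 472 z0.050 circ [623.3 -33. ] 37.3 cen [622.5 -34.8] slotdir deg 66 2.0
st [314. 232.] 341 z0.056 circ [456.9 -18. ] 33.2 cen [457.2 -21.1] slotdir deg 94 3.0
top z noise 0.040516588129771554 0.0014429577412996746
br [493. 125.] 202 z0.002 circ [ 665.7 -370.5] 108.8 cen [ 664.9 -368.9] slotdir deg -64 1.7
br [17
[... 180 characters left out ...]
4. 140.] 278 z0.056 circ [637.7 205. ] 26.4 cen [634.9 205.8] slotdir deg -15 2.9
br [500. 209.] 171 z0.001 circ [ 465.  -368.6] 84.7 cen [ 462.7 -368.9] slotdir deg 7 2.3
br [419. 211.] 572 z0.056 circ [ 461.2 -179.6] 35.4 cen [ 460.5 -177.3] slotdir deg -72 2.4
st [345.  94.] 285 z0.051 circ [742.3  -7.5] 58.3 cen [747.  -12.4] slotdir deg 133 6.8
st [353. 144.] 775 z0.051 circ [622.9 -28.4] 38.2 cen [622.7 -28.5] slotdir deg 24 0.2
st [196. 202.] 276 z0.072 circ [490.5 340. ] 25.9 cen [490.6 339.5] slotdir deg 91 0.5
st [267. 206.] 290 z0.056 circ [475.9 176.8] 25.6 cen [478.4 175.4] slotdir deg 151 2.8
st [352. 214.] 554 z0.057 circ [455.7 -18.4] 34.3 cen [455.8 -21. ] slotdir deg 93 2.7
```

View pics/topc.png

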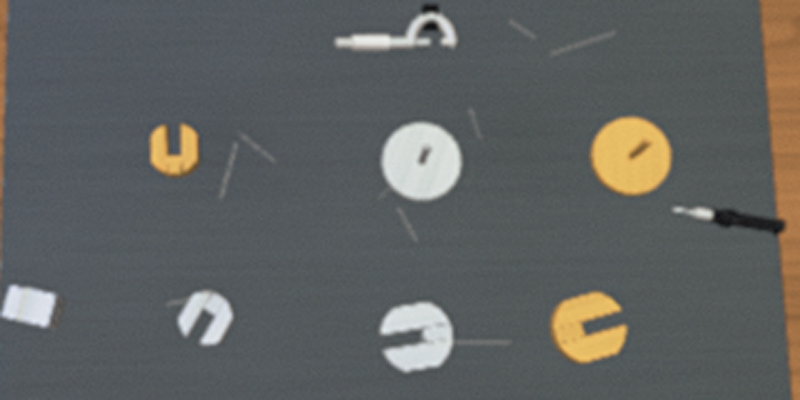

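```bash
cat > rect.py <<'E'
from h import *
def rectify(p,n,c,z,h=50,s=4):   # patch: rows=+x down? u->x, v->y ; s px per mm
    N=2*h*s;g=(np.arange(N)+.5)/s-h;X,Y=np.meshgrid(c[0]+g,c[1]+g)
    uv=proj(n,np.c_[X.ravel()/1000,Y.ravel()/1000,np.full(N*N,z)]).reshape(N,N,2).astype(np.float32)
    return cv2.remap(p,uv[...,0],uv[...,1],cv2.INTER_CUBIC)
E
cat > m.py <<'E'
from rect import *
obj={"BL":((461,-180),.056,1,34),"BS":((637,204),.056,1,25),"SL":((456,-18.4),.056,0,34),"SS":((476,177),.056,0,25),"BC":((625,-229),.05,1,38),"SC":((623,-28.4),.05,0,38)}
rows=[]
for n in("top","side"):
    p=cv2.imread(f"pics/{n}0.png");r=[]
    for k,(c,z,b,R) in obj.items():
        a=rectify(p,n,c,z).astype(np.uint8);g=a[...,2 if b else 1].astype(np.uint8)
        x=g[np.hypot(*(np.mgrid[:400,:400]-200))<(R+10)*4]
        t,_=cv2.threshold(x.reshape(-1,1),0,255,cv2.THRESH_BINARY+cv2.THRESH_OTSU)
        m=((g>t)&(np.hypot(*(np.mgrid[:400,:400]-200))<(R+8)*4)).astype(np.uint8)
        q=max(cv2.findContours(m,0,1)[0],key=cv2.contourArea);hull=cv2.convexHull(q)
        # circle: min enclosing + trimmed lsq with known radius
        ce,r0=cv2.minEnclosingCircle(q);ce=np.array(ce);f=hull[:,0].astype(float)
        H=np.zeros_like(m);cv2.drawContours(H,[hull],-1,1,-1);M=np.zeros_like(m);cv2.drawContours(M,[q],-1,1,-1)
        if k[1]!="C":
            D=cv2.morphologyEx(H-M,cv2.MORPH_OPEN,np.ones((13,13),np.uint8));l=max(cv2.findContours(D,0,1)[0],key=cv2.contourArea)
            rc=cv2.minAreaRect(l);bx=cv2.boxPoints(rc);e=[bx[1]-bx[0],bx[2]-bx[1]];v=max(e,key=np.linalg.norm);w=np.array(rc[0])-ce
            if v@w<0:v=-v
            rh=cv2.minAreaRect(hull)
            print(n,k,"ctr",np.round((ce+.5)/4-50+c,1),"r",round(r0/4,1),"slotrect",np.round(np.degrees(np.arctan2(v[1],v[0])),1),"slot c dir",np.round(np.degrees(np.arctan2(w[1],w[0])),1),"size",np.round(np.array(rc[1])/4,1),"hull rect c",np.round((np.array(rh[0])+.5)/4-50+c,1),np.round(np.array(rh[1])/4,1),round(rh[2],1))
        else:
            el=cv2.fitEllipse(hull);print(n,k,"ctr",np.round((ce+.5)/4-50+c,1),"r",round(r0/4,1),"ell",np.round((np.array(el[0])+.5)/4-50+c,1),np.round(np.array(el[1])/4,1))
        cv2.drawContours(a,[q],-1,(0,0,255),2);cv2.circle(a,tuple(int(i) for i in ce),int(R*4),(255,0,0),1);r.append(cv2.resize(a,(133,133)))
    rows.append(np.hstack(r))
cv2.imwrite("pics/rect.png",np.vstack(rows))
E
python3 m.py
```

```text
top BL ctr [ 461.7 -180.3] r 35.2 slotrect -75.6 slot c dir -76.0 size [13.9 39.8] hull rect c [ 461.5 -180.1] [61.4 68. ] 14.9
top BS ctr [638.5 206.5] r 25.7 slotrect 0.9 slot c dir 3.0 size [29.5 13.6] hull rect c [637.3 206.2] [48.4 44.7] 1.0
top SL ctr [455.8 -18.6] r 34.3 slotrect 98.3 slot c dir 99.1 size [14.7 39. ] hull rect c [455.9 -19.5] [61.3 66.2] 8.7
top SS ctr [476.1 176.3] r 25.6 slotrect 149.8 slot c dir 148.5 size [13.8 29.6] hull rect c [477.2 176. ] [44.5 47.6] 60.5
top BC ctr [ 626.9 -231.8] r 38.9 ell [ 627.1 -231.8] [76.4 77.4]
top SC ctr [624.4 -29.1] r 38.3 ell [624.5 -29.1] [76.1 76.2]
side BL ctr [ 463.  -180.7] r 34.6 slotrect -75.1 slot c dir -76.1 size [14.1 34.2] hull rect c [ 462.6 -179.7] [61.  67.1] 14.7
side BS ctr [639.8 207.6] r 26.0 slotrect 1.8 slot c dir 3.9 size [28.9 12.5] hull rect c [638.3 207.2] [48.  46.5] 2.1
side SL ctr [457.  -17.7] r 34.3 slotrect 98.4 slot c dir 99.3 size [14.6 39.8] hull rect c [457.1 -18.4] [60.6 66.1] 6.9
side SS ctr [477.5 177.6] r 26.0 slotrect 148.7 slot c dir 148.9 size [13.4 29.6] hull rect c [478.  177.3] [46.2 47.4] 60.2
side BC ctr [ 628.5 -231.5] r 38.6 ell [ 628.5 -231.4] [75.9 76.7]
side SC ctr [625.6 -28.5] r 38.6 ell [625.7 -28.2] [75.  76.8]
```

View pics/rect.png

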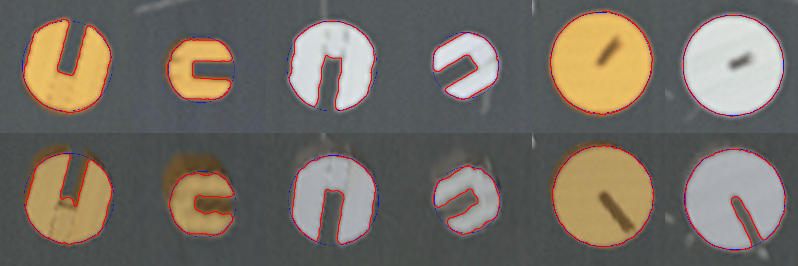

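```bash
cat > go.py <<'E'
import sys,numpy as np
from plant import bot
# go.py x y z heading_deg : yaw still needed and shift in tool axes (after that yaw), mm
x,y,z,h=map(float,sys.argv[1:5]);o=bot.get_obs();R=np.array(o["orientation"]);p=np.array(o["ee_pos"])*1000
h0=np.degrees(np.arctan2(R[1,0],R[0,0]));dy=-np.radians((h-h0+180)%360-180)
c,s=np.cos(dy),np.sin(dy);R2=R@np.array([[c,-s,0],[s,c,0],[0,0,1]])
print("t %.2f p %s head %.1f"%(o["time"],np.round(p,1),h0),"q7 %.2f"%o["qpos"][6],"| yaw %.3f"%dy,"shift",np.round(R2.T@(np.array([x,y,z])-p),1),"grip %.3f"%o["grip_width"],"gf %.1f"%o["grasp_force"],"F",np.round(o["force"],1),"tilt",np.round(R[:2,2],4))
E
python3 go.py 462.3 -180.3 150 104.5
```

```text
t 0.10 p [ 225.5 -635.8  238.5] head 19.5 q7 -0.06 | yaw -1.483 shift [381.6 343.3  89. ] grip 0.999 gf 0.0 F [ 0.5 -0.1  0.2] tilt [-0.0006  0.0014]
```

```bash
python3 -m pendant '{"dp":[[0,0,0],[0,0,0],[0,0,0],[0,0,0],[0,0,0],[0,0,0],[0,0,0],[0,0,0],[0,0,0]],"yaw":[-0.18,-0.18,-0.18,-0.18,-0.18,-0.18,-0.18,-0.18,-0.04]}' 78; python3 go.py 462.3 -180.3 150 104.5
```

```text
time: 1.23
ee_pos: [0.2254, -0.636, 0.2388]
orientation: [[-0.248, 0.969, -0.0], [0.969, 0.248, 0.001], [0.001, 0.0, -1.0]]
force: [-0.6, -0.1, -0.2]
grip_width: 0.914
grasp_force: 0.0
t 1.23 p [ 225.4 -636.   238.8] head 104.4 q7 1.23 | yaw -0.002 shift [381.8 343.5  89.2] grip 0.914 gf 0.0 F [-0.6 -0.1 -0.2] tilt [-0.0001  0.001 ]
```

```bash
python3 -m pendant '{"dp":[[20,18,0],[40,36,0],[40,36,0],[40,36,0],[40,36,8],[40,36,12],[40,36,20],[40,36,20],[40,36,20],[42,37.5,9.2],[0,0,0],[0,0,0]],"yaw":[0,0,0,0,0,0,0,0,0,0,0,0]}' ; python3 go.py 462.3 -180.3 70 104.5
```

```text
time: 2.72
ee_pos: [0.4637, -0.1814, 0.15]
orientation: [[-0.246, 0.969, -0.001], [0.969, 0.246, -0.0], [-0.0, -0.001, -1.0]]
force: [0.0, -0.4, -0.9]
grip_width: 0.912
grasp_force: 0.0
t 2.73 p [ 463.7 -181.4  150. ] head 104.2 q7 0.24 | yaw -0.005 shift [ 1.4 -1.  80. ] grip 0.912 gf 0.0 F [ 0.  -0.4 -0.9] tilt [-0.0006 -0.0004]
```

```bash
python3 -m pendant '{"dp":[[1.4,-1,20],[0,0,30],[0,0,20],[0,0,10],[0,0,0]],"yaw":[-0.005,0,0,0,0]}' ; python3 go.py 462.3 -180.3 48 104.5
python3 - <<'E'
from h import *
L=[]
for n in("side","top"):
    p,d=capture(n);p=p[...,::-1].copy();u,v=proj(n,[.4623,-.1803,.056])[0];print(u,v)
    a=p[int(v)-50:int(v)+50,int(u)-50:int(u)+50];L.append(cv2.resize(a,(400,400),interpolation=cv2.INTER_CUBIC))
cv2.imwrite("pics/g1.png",np.hstack(L))
E
```

```text
time: 3.35
ee_pos: [0.4621, -0.1809, 0.0699]
orientation: [[-0.25, 0.968, -0.001], [0.968, 0.25, -0.0], [0.0, -0.001, -1.0]]
force: [-0.6, -0.5, -0.1]
grip_width: 0.911
grasp_force: 0.0
t 3.35 p [ 462.1 -180.9   69.9] head 104.5 q7 0.16 | yaw -0.000 shift [ 0.5  0.4 21.9] grip 0.911 gf 0.0 F [-0.6 -0.5 -0.1] tilt [-0.0009 -0.0001]
336.0173554267526 284.4513211685272
420.2088519839484 210.0969830036577
```

View pics/g1.png

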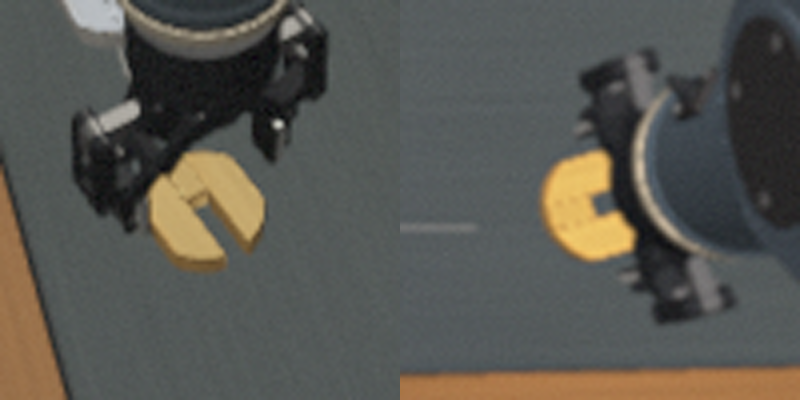

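The fingers straddle the brass disc: in the left half the tips are at about (130,225) and (275,155), and the disc is centred near (207,210). I'll descend and close.

```bash
python3 -m pendant '{"dp":[[0.5,0.4,12],[0,0,9],[0,0,0]],"yaw":[0,0,0]}'; python3 -m pendant '{"dp":[[0,0,0],[0,0,0],[0,0,0],[0,0,0],[0,0,0],[0,0,0]],"yaw":[0,0,0,0,0,0]}' 45 ; python3 go.py 462.3 -180.3 48 104.5
```

```text
time: 3.82
ee_pos: [0.4624, -0.1791, 0.0483]
orientation: [[-0.253, 0.968, -0.001], [0.968, 0.253, 0.0], [0.001, -0.001, -1.0]]
force: [-0.8, 0.3, 0.2]
grip_width: 0.91
grasp_force: 0.0
time: 4.58
ee_pos: [0.4629, -0.1793, 0.0496]
orientation: [[-0.252, 0.968, 0.0], [0.968, 0.252, -0.0], [-0.0, 0.0, -1.0]]
force: [-1.3, 1.0, 5.0]
grip_width: 0.677
grasp_force: 64.6
t 4.58 p [ 462.9 -179.3   49.6] head 104.6 q7 0.13 | yaw 0.002 shift [-0.8 -0.8  1.6] grip 0.677 gf 64.6 F [-1.3  1.   5. ] tilt [ 0.0002 -0.0002]
```

```bash
python3 -m pendant '{"dp":[[0,0,-8],[0,0,-20],[0,0,-40],[0,0,-32],[0,0,0],[0,0,0],[0,0,0],[0,0,0]],"yaw":[0,0,0,0.15,0.15,0.15,0.15,0]}'; python3 go.py 627.7 -231.7 150 70
```

```text
time: 5.58
ee_pos: [0.4627, -0.1792, 0.1494]
orientation: [[0.337, 0.941, -0.0], [0.941, -0.337, -0.0], [-0.0, -0.0, -1.0]]
force: [-0.4, 0.5, -3.1]
grip_width: 0.683
grasp_force: 65.7
t 5.58 p [ 462.7 -179.2  149.4] head 70.3 q7 -0.25 | yaw 0.005 shift [  7.1 173.   -0.6] grip 0.683 gf 65.7 F [-0.4  0.5 -3.1] tilt [-0.0001 -0.0001]
```

```bash
python3 -m pendant '{"dp":[[1,20,0],[1.5,38,0],[1.5,38,0],[1.5,38,0],[1.6,39,0],[0,0,12],[0,0,12],[0,0,0]],"yaw":[0.005,0,0,0,0,0,0,0]}'; python3 go.py 627.7 -231.7 125 70
cat > look.py <<'E'
import sys
from h import *
x,y,z=map(float,sys.argv[2:5]);out=sys.argv[1];L=[]
for n in("side","top"):
    p,d=capture(n);p=p[...,::-1].copy();cv2.imwrite(f"pics/{out}_{n}.png",p);np.save(f"{out}_{n}.npy",d)
    u,v=proj(n,[x/1000,y/1000,z/1000])[0];u,v=int(u),int(v);print(n,"crop origin",u-50,v-50,"x4")
    L.append(cv2.resize(p[v-50:v+50,u-50:u+50],(400,400),interpolation=cv2.INTER_CUBIC))
cv2.imwrite(f"pics/{out}.png",np.hstack(L))
E
python3 look.py p1 627.7 -231.7 110
```

```text
time: 6.58
ee_pos: [0.626, -0.2316, 0.1237]
orientation: [[0.342, 0.94, -0.003], [0.94, -0.342, 0.001], [-0.0, -0.004, -1.0]]
force: [-0.1, 0.2, -2.7]
grip_width: 0.683
grasp_force: 65.8
t 6.58 p [ 626.  -231.6  123.7] head 70.0 q7 -0.23 | yaw 0.000 shift [ 0.4  1.6 -1.4] grip 0.683 gf 65.8 F [-0.1  0.2 -2.7] tilt [-0.0034  0.001 ]
side crop origin 368 219 x4
top crop origin 395 84 x4
```

View pics/p1.png

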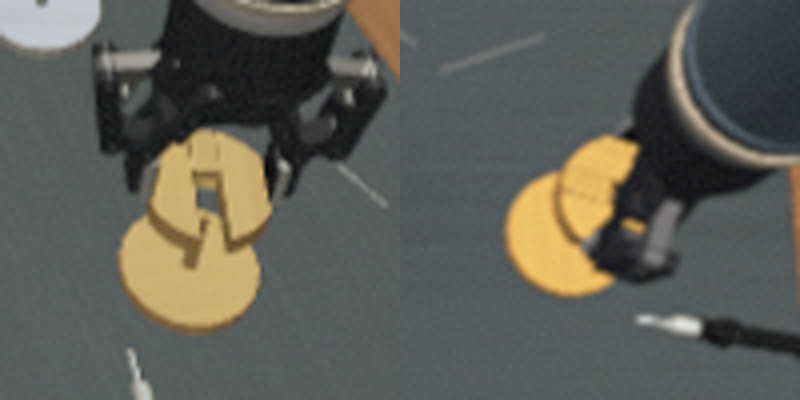

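Run:
```python
from h import *
from rect import *
f=lambda u,v:[(368+u/4-.5+.5/4,219+v/4-.5+.5/4)]
print("slot end mid",ray("side",f(206.5,176),.130)[0]*1000,"rear rim",ray("side",f(207,131),.130)[0]*1000)
print("pred slot end", np.array([626,-231.6])+7*np.array([.342,.94]),"pred rear", np.array([626,-231.6])+34*np.array([.342,.94]))
print("proj stem tip crop",[(proj("side",[.6277,-.2317,z])[0]-[368,219])*4 for z in(.05,.098)])
p=cv2.imread("pics/p1_side.png");a=rectify(p,"side",(627,-231),.130,40,5);b=rectify(p,"side",(627,-231),.098,40,5)
cv2.imwrite("pics/p1r.png",np.hstack([a,b]))
```

```text
slot end mid [ 627.48395115 -228.42091215  130.        ] rear rim [ 640.89476752 -202.58973648  130.        ]
pred slot end [ 628.394 -225.02 ] pred rear [ 637.628 -199.64 ]
proj stem tip crop [array([186.09882062, 263.72349172]), array([199.0580316 , 214.52768179])]
```

View pics/p1r.png

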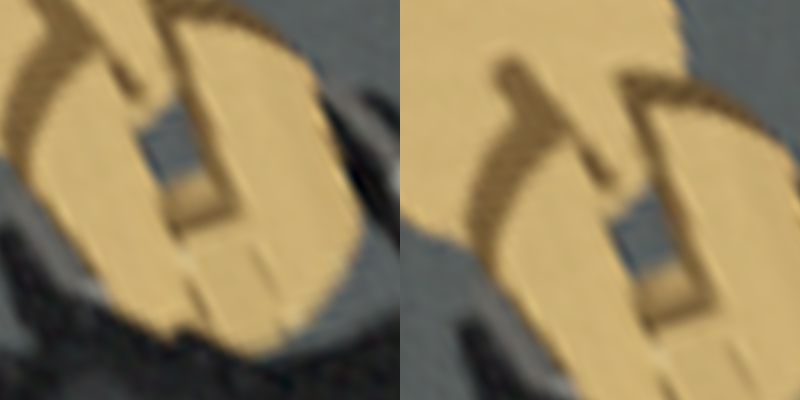

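```bash
python3 -m pendant '{"dp":[[1.7,1.6,0],[0,0,0],[0,0,10],[0,0,10],[0,0,10],[0,0,10],[0,0,8],[0,0,0]],"yaw":[0,0,0,0,0,0,0,0]}'; python3 go.py 627.7 -231.7 59.6 70
python3 look.py p2 627.7 -231.7 70
```

```text
time: 7.68
ee_pos: [0.6295, -0.2307, 0.0762]
orientation: [[0.343, 0.939, -0.001], [0.939, -0.343, 0.0], [-0.0, -0.001, -1.0]]
force: [0.5, -0.3, -3.5]
grip_width: 0.68
grasp_force: 65.8
t 7.67 p [ 629.5 -230.7   76.2] head 70.0 q7 -0.25 | yaw -0.001 shift [-1.5 -1.4 16.6] grip 0.680 gf 65.8 F [ 0.5 -0.3 -3.5] tilt [-0.0013  0.0004]
side crop origin 365 229 x4
top crop origin 389 89 x4
```

View pics/p2.png

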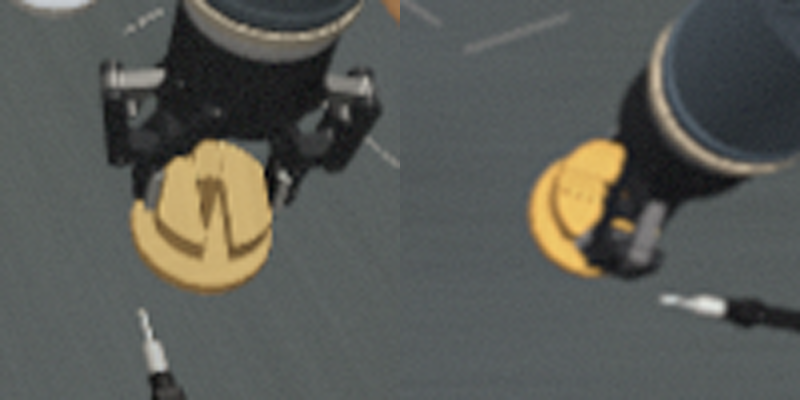

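The stem now stands inside the slot (left crop, about (210,190)), with no side force. I'll lower the rest gently.

```bash
python3 -m pendant '{"dp":[[0,0,6],[0,0,5],[0,0,3],[0,0,0],[0,0,0]],"yaw":[0,0,0,0,0]}'|egrep 'pos|force'; python3 -m pendant '{"dp":[[0,0,1],[0,0,0.5],[0,0,0]],"yaw":[0,0,0]}'|egrep 'pos|force';python3 -m pendant '{"dp":[[0,0,0.7],[0,0,0]],"yaw":[0,0]}'|egrep 'pos|force'
```

```text
ee_pos: [0.63, -0.2309, 0.0632]
force: [0.8, -0.7, -2.6]
grasp_force: 65.9
ee_pos: [0.6299, -0.2309, 0.0616]
force: [0.1, -0.3, -3.0]
grasp_force: 65.9
ee_pos: [0.6299, -0.2309, 0.0608]
force: [-0.2, -0.1, -2.1]
grasp_force: 65.9
```

```bash
for i in 1 2 ; do python3 -m pendant '{"dp":[[0,0,0.5],[0,0,0]],"yaw":[0,0]}'|egrep 'pos|force';done; python3 go.py 627.7 -231.7 59.6 70
```

```text
ee_pos: [0.6299, -0.2309, 0.0604]
force: [-0.8, -0.5, -3.7]
grasp_force: 65.9
ee_pos: [0.6299, -0.2309, 0.0598]
force: [-0.4, -0.6, -3.4]
grasp_force: 65.9
t 9.53 p [ 629.9 -230.9   59.8] head 69.9 q7 -0.25 | yaw -0.001 shift [-1.5 -1.8  0.2] grip 0.680 gf 65.9 F [-0.4 -0.6 -3.4] tilt [-0.0001  0.0001]
```

```bash
python3 -m pendant '{"dp":[[0,0,0.5],[0,0,0]],"yaw":[0,0]}'|egrep 'pos|force'; python3 -m pendant '{"dp":[[0,0,0.5],[0,0,0]],"yaw":[0,0]}'|egrep 'pos|force'; python3 -m pendant '{"dp":[[0,0,0.5],[0,0,0]],"yaw":[0,0]}'|egrep 'pos|force'
```

```text
ee_pos: [0.63, -0.2309, 0.0597]
force: [-1.4, 0.5, 1.6]
grasp_force: 66.4
ee_pos: [0.63, -0.2309, 0.0597]
force: [-3.2, 0.7, 6.1]
grasp_force: 67.0
ee_pos: [0.63, -0.2309, 0.0597]
force: [-4.0, 0.5, 10.7]
grasp_force: 67.4
```

```bash
python3 -m pendant '{"dp":[[0,0,-1],[0,0,0]],"yaw":[0,0]}'|egrep 'pos|force';python3 -m pendant '{"dp":[[0,0,0],[0,0,0],[0,0,0],[0,0,0],[0,0,-3],[0,0,-20],[0,0,-40],[0,0,-30],[0,0,0]],"yaw":[0,0,0,0,0,0,0,0,0]}' 74;  python3 go.py 638.7 206.9 150 1.5
```

```text
ee_pos: [0.63, -0.2309, 0.0597]
force: [-3.7, 0.7, 4.9]
grasp_force: 66.8
time: 11.65
ee_pos: [0.6318, -0.2313, 0.1568]
orientation: [[0.343, 0.939, 0.006], [0.939, -0.343, -0.002], [0.0, 0.006, -1.0]]
force: [0.1, -0.0, -1.3]
grip_width: 0.867
grasp_force: 0.0
t 11.65 p [ 631.8 -231.3  156.8] head 69.9 q7 -0.22 | yaw 1.194 shift [  18.4 -437.9    6. ] grip 0.867 gf 0.0 F [ 0.1 -0.  -1.3] tilt [ 0.0061 -0.0018]
```

```bash
python3 -m pendant '{"dp":[[0,0,0],[0,0,0],[0,0,0],[0,0,0],[0,0,0],[0,0,0],[0,0,0],[0,0,0],[0,0,0]],"yaw":[0.16,0.16,0.16,0.16,0.16,0.16,0.16,0.07,0]}' 68 >/dev/null; python3 -m pendant '{"dp":[[1,-20,0],[2,-45,0],[2,-45,0],[2,-45,0],[2,-45,0],[2,-45,0],[2,-45,0],[2,-45,0],[2,-45,0],[1.4,-38,6],[0,-20,0],[0,0,0],[0,0,0]],"yaw":[0,0,0,0,0,0,0,0,0,0,0,0,0]}' |egrep time; python3 go.py 638.7 206.9 72 1.5
python3 look.py p3 627.7 -231.7 66
```

```text
time: 14.4
t 14.40 p [635.1 205.4 146.7] head 1.7 q7 -1.85 | yaw 0.003 shift [ 3.6 -1.5 74.7] grip 0.797 gf 0.0 F [ 0.5 -1.1  0.1] tilt [ 0.0003 -0.0012]
side crop origin 365 230 x4
top crop origin 389 89 x4
```

View pics/p3.png

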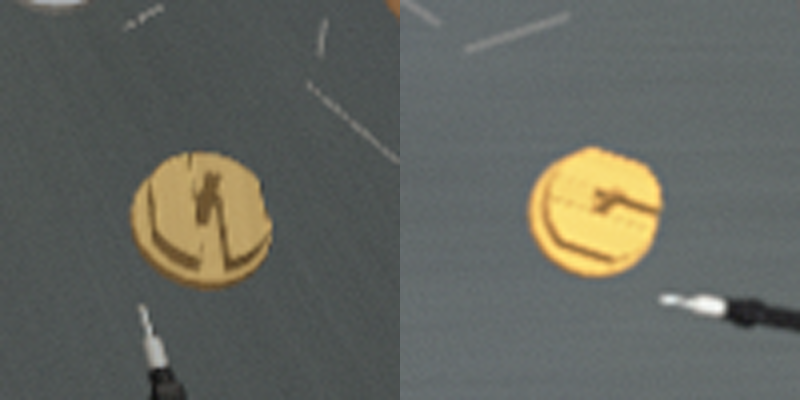

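```bash
cat > dm.py <<'E'
import sys
from rect import *
# dm.py name cx cy zlo zhi ztop : top-face segmentation by depth, resampled
nm,cx,cy,zl,zh,zt=sys.argv[1],*map(float,sys.argv[2:7])
for n in("top","side"):
    d=np.load(f"{nm}_{n}.npy");Z=cloud(n,d)[...,2].astype(np.float32)*1000
    a=rectify(Z,n,(cx,cy),zt/1000)
    m=((a>zl)&(a<zh)).astype(np.uint8);m=cv2.morphologyEx(m,cv2.MORPH_OPEN,np.ones((7,7)))
    q=max(cv2.findContours(m,0,1)[0],key=cv2.contourArea);hull=cv2.convexHull(q);rh=cv2.minAreaRect(hull);ce,r=cv2.minEnclosingCircle(q)
    H=np.zeros_like(m);cv2.drawContours(H,[hull],-1,1,-1);M=cv2.moments(H,True)
    print(n,"mec",np.round((np.array(ce)+.5)/4-50+[cx,cy],1),round(r/4,1),"rect",np.round((np.array(rh[0])+.5)/4-50+[cx,cy],1),np.round(np.array(rh[1])/4,1),round(rh[2],1),"hullcen",np.round((np.array([M["m10"],M["m01"]])/M["m00"]+.5)/4-50+[cx,cy],1))
E
python3 dm.py p3 627.7 -231.7 59 72 66; cp pics/top0.png pics/s0_top.png; cp top0.npy s0_top.npy; cp side0.npy s0_side.npy
echo base; python3 dm.py s0 627.7 -231.7 45.5 58 50; echo BL; python3 dm.py s0 462.3 -180.3 48 72 56; echo BS; python3 dm.py s0 638.7 206.9 48 72 56;echo SL; python3 dm.py s0 456.4 -18.3 48 72 56;echo SS; python3 dm.py s0 477 177 48 72 56;echo SC; python3 dm.py s0 625 -28.8 45.5 58 50
```

```text
top mec [ 628.1 -232.4] 35.3 rect [ 628.7 -232. ] [68.9 63.2] 71.1 hullcen [ 628.4 -232.1]
side mec [ 627.6 -234.6] 36.3 rect [ 628.4 -234.7] [69.2 62.3] 71.1 hullcen [ 628.3 -235. ]
base
top mec [ 627.7 -232.5] 39.3 rect [ 627.8 -232.6] [75.6 77.3] 4.6 hullcen [ 627.8 -232.6]
side mec [ 628.5 -234.5] 40.4 rect [ 627.8 -234.7] [77.3 75.9] 7.4 hullcen [ 627.7 -233.9]
BL
top mec [ 462.4 -181.2] 35.4 rect [ 462.4 -180.6] [61.7 69.2] 14.7 hullcen [ 462.4 -180.9]
side mec [ 462.6 -183.6] 37.0 rect [ 462.3 -183.3] [63.7 70.7] 14.9 hullcen [ 462.3 -183.6]
BS
top mec [639.1 204.5] 26.6 rect [638.2 204.5] [44.5 50.8] 90.0 hullcen [638.4 204.8]
side mec [638.8 201.8] 28.7 rect [639.4 202.4] [54.3 50.2] 69.8 hullcen [638.5 202. ]
SL
top mec [456.5 -19.4] 35.0 rect [457.  -19.8] [62.  68.5] 9.3 hullcen [456.7 -19.6]
side mec [455.8 -23.4] 37.3 rect [456.7 -23.3] [63.  73.3] 8.9 hullcen [456.2 -23. ]
SS
top mec [477.1 175. ] 26.1 rect [477.6 175. ] [46.2 50. ] 59.2 hullcen [477.2 174.9]
side mec [475.3 171. ] 29.4 rect [477.  170.8] [55.1 50. ] 61.8 hullcen [477. 171.]
SC
top mec [625.1 -30.1] 39.0 rect [625.1 -30. ] [76.5 76.2] 28.5 hullcen [625.  -29.9]
side mec [626.  -32.6] 41.1 rect [624.3 -32.4] [78.6 74.5] 69.2 hullcen [624.6 -31.7]
```

```bash
python3 -m pendant '{"dp":[[4,-1,30],[0,0,30],[0,0,15],[0,0,0],[0,0,0]],"yaw":[0,0,0,0,0]}' |egrep 'time|force'; python3 go.py 639.2 206.5 53 1.5
```

```text
time: 15.12
force: [0.0, 0.2, 0.3]
grasp_force: 0.0
t 15.12 p [639.6 208.5  72.6] head 1.7 q7 -1.84 | yaw 0.004 shift [-0.5  2.  19.6] grip 0.793 gf 0.0 F [0.  0.2 0.3] tilt [0.0015 0.0005]
```

```bash
python3 -m pendant '{"dp":[[-0.5,1.6,10],[0,0,9.5],[0,0,0],[0,0,0]],"yaw":[0,0,0,0]}' |egrep 'pos|force';python3 go.py 639.2 206.5 53 1.5; python3 -m pendant '{"dp":[[0,0,0],[0,0,0],[0,0,0],[0,0,0],[0,0,0],[0,0,0]],"yaw":[0,0,0,0,0,0]}' 30 |egrep 'pos|force'; python3 go.py 639.2 206.5 53 1.5
```

```text
ee_pos: [0.6384, 0.207, 0.0519]
force: [0.3, -0.6, 0.7]
grasp_force: 0.0
t 15.62 p [638.4 207.   51.9] head 1.8 q7 -1.84 | yaw 0.005 shift [ 0.8  0.5 -1.1] grip 0.800 gf 0.0 F [ 0.3 -0.6  0.7] tilt [-0. -0.]
ee_pos: [0.6387, 0.207, 0.0525]
force: [-0.7, -0.4, 6.0]
grasp_force: 61.6
t 16.38 p [638.7 207.   52.5] head 1.8 q7 -1.84 | yaw 0.005 shift [ 0.5  0.5 -0.5] grip 0.491 gf 61.6 F [-0.7 -0.4  6. ] tilt [0.0009 0.0003]
```

```bash
python3 -m pendant '{"dp":[[0,0,-6],[0,0,-20],[0,0,-40],[0,0,-34],[0,0,0],[0,0,0],[0,0,0]],"yaw":[0,0,0,0.12,0.14,0.12,0]}' |egrep 'time|force'; python3 go.py 628.2 -230.7 150 -20
```

```text
time: 17.25
force: [0.3, 0.4, -1.7]
grasp_force: 61.2
t 17.25 p [638.  207.2 151.8] head -19.9 q7 -2.16 | yaw 0.001 shift [140.5 414.8   2. ] grip 0.497 gf 61.2 F [ 0.3  0.4 -1.7] tilt [-0.0004 -0.0003]
```

```bash
python3 -m pendant '{"dp":[[6,18,0],[14,42,0],[14,42,0],[14,42,0],[14,42,0],[14,42,0],[14,42,0],[14,42,0],[14,42,0],[14,40,0],[8.5,20.8,2],[0,0,0],[0,0,10],[0,0,10],[0,0,0],[0,0,0]],"yaw":[0,0,0,0,0,0,0,0,0,0,0,0,0,0,0,0]}' |egrep 'time|force'; python3 go.py 628.2 -230.7 125 -20
python3 look.py p4 627.7 -231.7 120
python3 - <<'E'
from rect import *
p=cv2.imread("pics/p4_side.png");z=(bot.get_obs()["ee_pos"][2]-.0125+.016);a=rectify(p,"side",(628,-231),z,40,5);b=rectify(p,"side",(628,-231),.098,40,5)
cv2.imwrite("pics/p4r.png",np.hstack([a,b]));print(z)
E
```

```text
time: 19.25
force: [-0.1, -0.6, -1.2]
grasp_force: 61.2
t 19.25 p [ 628.6 -230.3  129.8] head -20.0 q7 -1.50 | yaw 0.001 shift [-0.3  0.5  4.8] grip 0.494 gf 61.2 F [-0.1 -0.6 -1.2] tilt [-0.0001  0.0001]
side crop origin 369 216 x4
top crop origin 397 82 x4
0.13368400244377415
```

View pics/p4r.png

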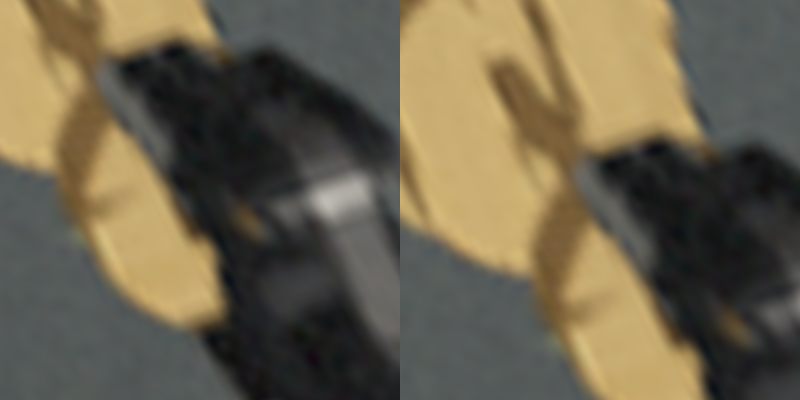

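The finger hides the slot. The visible rear arc of the disc, at about (93,245) in the left panel, is where I predicted it, within about 1 mm. I'll lower with force checks.

```bash
python3 -m pendant '{"dp":[[-0.3,0.4,10],[0,0,10],[0,0,8],[0,0,0]],"yaw":[0,0,0,0]}' |egrep 'pos|force';  python3 -m pendant '{"dp":[[0,0,8],[0,0,8],[0,0,0]],"yaw":[0,0,0]}' |egrep 'pos|force'; python3 go.py 628.2 -230.7 78.5 -20
```

```text
ee_pos: [0.6275, -0.2309, 0.1008]
force: [-0.1, -0.2, -1.0]
grasp_force: 61.2
ee_pos: [0.6276, -0.2309, 0.085]
force: [0.1, 0.8, -1.4]
grasp_force: 61.2
t 20.23 p [ 627.6 -230.9   85. ] head -20.0 q7 -1.49 | yaw -0.000 shift [ 0.5 -0.4  6.5] grip 0.492 gf 61.2 F [ 0.1  0.8 -1.4] tilt [-0.0013  0.0005]
```

Stem has entered the slot with no force. Adding +0.6 mm in x and continuing.

```bash
python3 -m pendant '{"dp":[[0.6,-0.3,3],[0,0,2],[0,0,0],[0,0,0]],"yaw":[0,0,0,0]}' |egrep 'pos|force';  python3 -m pendant '{"dp":[[0,0,0.7],[0,0,0]],"yaw":[0,0]}' |egrep 'pos|force';  python3 -m pendant '{"dp":[[0,0,0.5],[0,0,0]],"yaw":[0,0]}' |egrep 'pos|force'; python3 -m pendant '{"dp":[[0,0,0.5],[0,0,0]],"yaw":[0,0]}' |egrep 'pos|force'
```

```text
ee_pos: [0.6287, -0.2311, 0.081]
force: [0.2, 0.7, -2.1]
grasp_force: 61.2
ee_pos: [0.6287, -0.231, 0.0802]
force: [-0.3, 0.2, -2.4]
grasp_force: 61.2
ee_pos: [0.6287, -0.231, 0.0796]
force: [-0.2, -0.2, -1.6]
grasp_force: 61.2
ee_pos: [0.6287, -0.231, 0.0791]
force: [-0.3, -0.7, -1.4]
grasp_force: 61.2
```

```bash
python3 -m pendant '{"dp":[[0,0,0.5],[0,0,0]],"yaw":[0,0]}' |egrep 'pos|force';  python3 -m pendant '{"dp":[[0,0,0.5],[0,0,0]],"yaw":[0,0]}' |egrep 'pos|force';  python3 -m pendant '{"dp":[[0,0,0.5],[0,0,0]],"yaw":[0,0]}' |egrep 'pos|force'
```

```text
ee_pos: [0.6287, -0.2311, 0.0786]
force: [-0.3, 0.2, -1.1]
grasp_force: 61.2
ee_pos: [0.6287, -0.231, 0.0785]
force: [-2.0, 1.1, 4.4]
grasp_force: 61.8
ee_pos: [0.6287, -0.2311, 0.0785]
force: [-4.0, 1.1, 8.4]
grasp_force: 62.4
```

```bash
python3 -m pendant '{"dp":[[0,0,-0.8],[0,0,0]],"yaw":[0,0]}'|egrep 'pos|force';python3 -m pendant '{"dp":[[0,0,0],[0,0,0],[0,0,0],[0,0,0],[0,0,-3],[0,0,-20],[0,0,-40],[0,0,-15],[0,0,0]],"yaw":[0,0,0,0,0,0,0,0,0]}' 62 |egrep 'time|force|width';  python3 go.py 457.2 -18 150 98.4
```

```text
ee_pos: [0.6288, -0.2311, 0.0786]
force: [-1.2, 0.8, 2.2]
grasp_force: 61.7
time: 23.6
force: [0.5, 0.2, -1.2]
grip_width: 0.726
grasp_force: 0.0
t 23.60 p [ 629.2 -231.2  157.5] head -20.0 q7 -1.51 | yaw -2.067 shift [ 236.1 -139.     7. ] grip 0.726 gf 0.0 F [ 0.5  0.2 -1.2] tilt [ 0.002  -0.0005]
```

```bash
python3 -m pendant '{"dp":[[0,0,0],[0,0,0],[0,0,0],[0,0,0],[0,0,0],[0,0,0],[0,0,0],[0,0,0],[0,0,0],[0,0,0],[0,0,0],[0,0,0],[0,0,0],[0,0,0]],"yaw":[-0.16,-0.16,-0.16,-0.16,-0.16,-0.16,-0.16,-0.16,-0.16,-0.16,-0.16,-0.16,-0.147,0]}' 78 |egrep 'time'; python3 -m pendant '{"dp":[[20,-12,0],[40,-24,0],[40,-24,0],[40,-24,0],[40,-24,0],[36,-20,0],[20,-11,7],[0,0,0],[0,0,0],[0,0,0]],"yaw":[0,0,0,0,0,0,0,0,0,0]}' |egrep 'time|force';  python3 go.py 457.2 -18 75 98.4
python3 look.py p5 627.7 -231.7 75; python3 dm.py p5 627.7 -231.7 75 90 82;  python3 dm.py p5 627.7 -231.7 59 90 66
```

```text
time: 25.35
time: 26.6
force: [-0.8, 0.0, 0.0]
grasp_force: 0.0
t 26.60 p [457.2 -18.7 149.4] head 98.3 q7 -0.19 | yaw -0.002 shift [ 0.7  0.1 74.4] grip 0.915 gf 0.0 F [-0.8  0.   0. ] tilt [0.0002 0.0001]
side crop origin 366 228 x4
top crop origin 390 88 x4
top mec [ 628.1 -244.6] 20.6 rect [ 627.6 -245.5] [27.6 36.4] 50.2 hullcen [ 627.6 -243.2]
side mec [ 627.8 -233.6] 27.5 rect [ 627.9 -234.9] [47.5 50.2] 71.6 hullcen [ 628.1 -234.7]
top mec [ 631.  -236.7] 33.3 rect [ 639.1 -244.4] [65.9 37.9] 46.8 hullcen [ 637.  -242.9]
side mec [ 629.7 -233.3] 38.1 rect [ 628.4 -234.6] [70.1 62. ] 72.3 hullcen [ 628.7 -234.3]
```

View pics/p5.png

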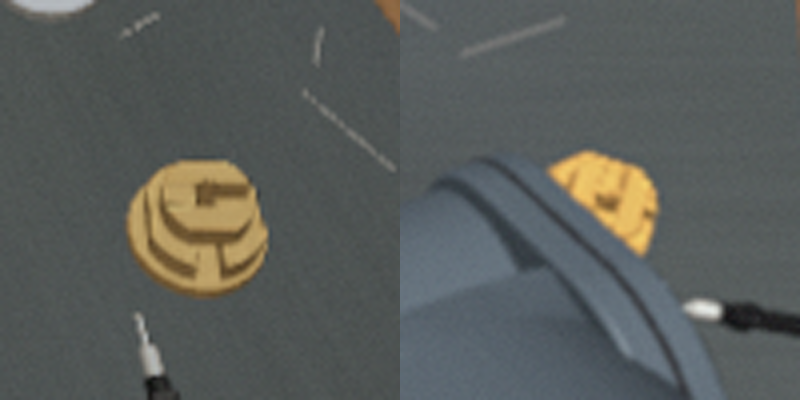

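Brass stack looks right: the small weight sits on the large one around (210,195), slots a quarter turn apart and centres agreeing within about 0.5 mm by depth. On to the large steel weight.

```bash
python3 -m pendant '{"dp":[[0.7,0,30],[0,0,30],[0,0,15],[0,0,0],[0,0,0]],"yaw":[0,0,0,0,0]}' |egrep 'time|force'; python3 go.py 457.2 -18 49.5 98.4
```

```text
time: 27.32
force: [-0.1, 1.0, -0.4]
grasp_force: 0.0
t 27.32 p [457.  -17.4  75. ] head 98.4 q7 -0.29 | yaw -0.000 shift [-0.7  0.1 25.5] grip 0.912 gf 0.0 F [-0.1  1.  -0.4] tilt [0.0006 0.0001]
```

```bash
python3 -m pendant '{"dp":[[-0.6,0,13],[0,0,12.3],[0,0,0],[0,0,0]],"yaw":[0,0,0,0]}' |egrep 'pos|force'; python3 -m pendant '{"dp":[[0,0,0],[0,0,0],[0,0,0],[0,0,0],[0,0,0],[0,0,0]],"yaw":[0,0,0,0,0,0]}' 45 |egrep 'pos|force'; python3 go.py 457.2 -18 49.5 98.4; python3 -m pendant '{"dp":[[0,0,-6],[0,0,-20],[0,0,-40],[0,0,-34],[0,0,0],[0,0,0]],"yaw":[0,0,0,0,0,0]}' |egrep 'time|force'; python3 go.py 626.2 -28.2 150 98.4
```

```text
ee_pos: [0.4566, -0.0178, 0.0491]
force: [-0.9, 0.3, 0.1]
grasp_force: 0.0
ee_pos: [0.4568, -0.0178, 0.0499]
force: [-1.8, 0.6, 7.9]
grasp_force: 63.0
t 28.57 p [456.8 -17.8  49.9] head 98.4 q7 -0.32 | yaw 0.001 shift [-0.2  0.4  0.4] grip 0.679 gf 63.0 F [-1.8  0.6  7.9] tilt [ 0.0009 -0.0002]
time: 29.32
force: [-0.2, -0.7, -3.6]
grasp_force: 65.8
t 29.32 p [456.1 -18.1 148.7] head 98.4 q7 -0.20 | yaw 0.000 shift [-34.8 166.8  -1.4] grip 0.676 gf 65.8 F [-0.2 -0.7 -3.6] tilt [-0.0007 -0.0002]
```

```bash
python3 -m pendant '{"dp":[[-4,18,0],[-8,38,0],[-8,38,0],[-8,38,0],[-6.8,34.9,0],[0,0,0],[0,0,10],[0,0,10],[0,0,0],[0,0,0]],"yaw":[0,0,0,0,0,0,0,0,0,0]}' |egrep 'time|force'; python3 go.py 626.3 -28.3 125 98.4
python3 look.py p6 626 -28.3 125
python3 - <<'E'
from rect import *
p=cv2.imread("pics/p6_side.png");z=(bot.get_obs()["ee_pos"][2]-.0099+.016);a=rectify(p,"side",(625.5,-29),z,40,5);b=rectify(p,"side",(625.5,-29),.098,40,5)
cv2.imwrite("pics/p6r.png",np.hstack([a,b]));print(z)
E
```

```text
time: 30.58
force: [0.6, -0.2, -2.7]
grasp_force: 65.8
t 30.57 p [626.6 -27.8 129.3] head 98.4 q7 -0.16 | yaw 0.000 shift [-0.4 -0.4  4.3] grip 0.685 gf 65.8 F [ 0.6 -0.2 -2.7] tilt [-0. -0.]
side crop origin 330 148 x4
top crop origin 306 84 x4
0.13573069325761944
```

View pics/p6r.png

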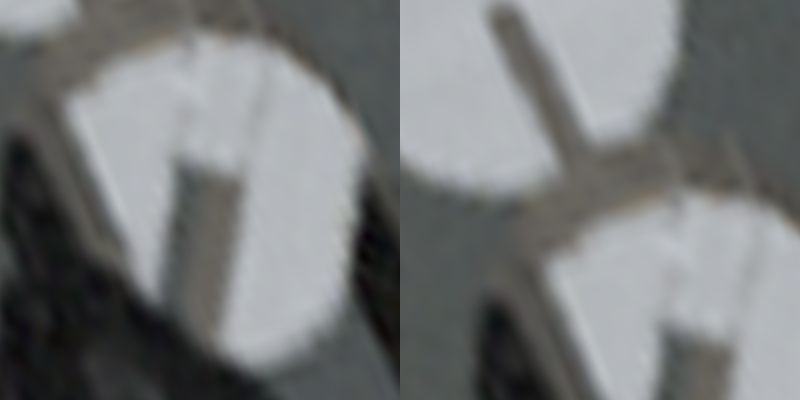

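Left panel: slot end midpoint at (211,167) and rear rim at (218,33). That puts the disc centre within about 1 mm of the stem. I'll apply a small correction and lower.

```bash
python3 -m pendant '{"dp":[[0,-0.7,10],[0,0,10],[0,0,8],[0,0,0]],"yaw":[0,0,0,0]}' |egrep 'pos|force';  python3 -m pendant '{"dp":[[0,0,10],[0,0,10],[0,0,10],[0,0,5],[0,0,0]],"yaw":[0,0,0,0,0]}' |egrep 'pos|force'; python3 go.py 626.2 -28.3 59.9 98.4
```

```text
ee_pos: [0.6256, -0.028, 0.1002]
force: [-0.5, 0.3, -2.6]
grasp_force: 65.8
ee_pos: [0.6259, -0.0279, 0.0657]
force: [-0.4, -0.5, -2.4]
grasp_force: 65.8
t 31.80 p [625.9 -27.9  65.7] head 98.4 q7 -0.20 | yaw 0.000 shift [-0.4  0.3  5.8] grip 0.681 gf 65.8 F [-0.4 -0.5 -2.4] tilt [-0.0008  0.0001]
```

```bash
python3 -m pendant '{"dp":[[-0.3,0.2,3],[0,0,2],[0,0,0],[0,0,0]],"yaw":[0,0,0,0]}' |egrep 'pos|force';  python3 -m pendant '{"dp":[[0,0,0.5],[0,0,0]],"yaw":[0,0]}' |egrep 'pos|force';  python3 -m pendant '{"dp":[[0,0,0.5],[0,0,0]],"yaw":[0,0]}' |egrep 'pos|force'; python3 -m pendant '{"dp":[[0,0,0.5],[0,0,0]],"yaw":[0,0]}' |egrep 'pos|force'
```

```text
ee_pos: [0.6264, -0.0282, 0.0613]
force: [0.6, 0.1, -2.6]
grasp_force: 65.9
ee_pos: [0.6264, -0.0282, 0.0607]
force: [-0.3, 0.8, -3.5]
grasp_force: 65.9
ee_pos: [0.6263, -0.0282, 0.0602]
force: [0.1, 0.0, -2.9]
grasp_force: 65.9
ee_pos: [0.6264, -0.0282, 0.06]
force: [-1.9, 0.1, 2.4]
grasp_force: 66.4
```

```bash
python3 -m pendant '{"dp":[[0,0,0],[0,0,0],[0,0,0],[0,0,0],[0,0,-3],[0,0,-20],[0,0,-40],[0,0,-30],[0,0,0]],"yaw":[0,0,0,0,0,0,0,0,0]}' 74 |egrep 'time|force|width';  python3 go.py 477.8 177 150 149.3
```

```text
time: 34.17
force: [-1.0, 0.1, -0.1]
grip_width: 0.869
grasp_force: 0.0
t 34.17 p [627.8 -28.1 155.5] head 98.4 q7 -0.14 | yaw -0.888 shift [233.7  99.7   4.8] grip 0.869 gf 0.0 F [-1.   0.1 -0.1] tilt [0.0048 0.    ]
```

```bash
python3 -m pendant '{"dp":[[0,0,0],[0,0,0],[0,0,0],[0,0,0],[0,0,0],[0,0,0],[0,0,0]],"yaw":[-0.16,-0.16,-0.16,-0.16,-0.16,-0.088,0]}' 68 |egrep 'time'; python3 -m pendant '{"dp":[[20,9,0],[40,17,0],[40,17,0],[40,17,0],[40,17,0],[33.7,14,5],[20,8,0],[0,0,0],[0,0,30],[0,0,30],[0,0,14],[0,0,0],[0,0,0]],"yaw":[0,0,0,0,0,0,0,0,0,0,0,0,0]}' |egrep 'time|force';  python3 go.py 477.8 177 53 149.3
python3 look.py p7 625 -29 66; python3 dm.py p7 625 -29 59 72 66
```

```text
time: 35.05
time: 36.67
force: [-0.4, 0.2, 0.1]
grasp_force: 0.0
t 36.67 p [476.5 176.4  74.5] head 149.3 q7 0.03 | yaw -0.000 shift [-0.8  1.1 21.5] grip 0.798 gf 0.0 F [-0.4  0.2  0.1] tilt [0.0011 0.0005]
side crop origin 328 165 x4
top crop origin 303 91 x4
top mec [625.4 -29.5] 35.1 rect [625.7 -30.2] [62.4 68.1] 8.5 hullcen [625.5 -29.5]
side mec [626.8 -33.9] 37.0 rect [625.3 -34.8] [63.  68.8] 5.0 hullcen [624.8 -34.4]
```

```bash
python3 -m pendant '{"dp":[[-0.8,1,11],[0,0,10.5],[0,0,0],[0,0,0]],"yaw":[0,0,0,0]}' |egrep 'pos|force'; python3 -m pendant '{"dp":[[0,0,0],[0,0,0],[0,0,0],[0,0,0],[0,0,0],[0,0,0]],"yaw":[0,0,0,0,0,0]}' 30 |egrep 'pos|force'; python3 go.py 477.8 177 53 149.3; python3 -m pendant '{"dp":[[0,0,-6],[0,0,-20],[0,0,-40],[0,0,-31],[0,0,0],[0,0,0],[0,0,0],[0,0,0]],"yaw":[0,0,0,-0.16,-0.16,-0.16,-0.16,-0.042]}' |egrep 'time|force'; python3 go.py 625.9 -28.4 150 188.4
```

```text
ee_pos: [0.477, 0.1768, 0.052]
force: [0.6, -0.1, 0.7]
grasp_force: 0.0
ee_pos: [0.4773, 0.1768, 0.0528]
force: [-0.9, -0.7, 7.0]
grasp_force: 60.9
t 38.02 p [477.3 176.8  52.8] head 149.3 q7 -0.00 | yaw 0.000 shift [-0.3  0.4 -0.2] grip 0.496 gf 60.9 F [-0.9 -0.7  7. ] tilt [0.0008 0.0001]
time: 39.02
force: [-0.1, -0.8, -2.1]
grasp_force: 61.5
t 39.02 p [477.  176.4 149.3] head -171.6 q7 0.69 | yaw 0.000 shift [-117.4 -224.3   -0.8] grip 0.493 gf 61.5 F [-0.1 -0.8 -2.1] tilt [-0.0004  0.0001]
```

```bash
python3 -m pendant '{"dp":[[-10,-20,0],[-20,-38,0],[-20,-38,0],[-20,-38,0],[-20,-38,0],[-17.4,-34.3,0],[-10,-18,0],[0,0,0],[0,0,10],[0,0,10],[0,0,0],[0,0,0]],"yaw":[0,0,0,0,0,0,0,0,0,0,0,0]}' |egrep 'time|force'; python3 go.py 625.8 -28.4 78.8 188.4
python3 look.py p8 626 -28.3 125
python3 - <<'E'
from rect import *
p=cv2.imread("pics/p8_side.png");z=(bot.get_obs()["ee_pos"][2]-.0128+.016);a=rectify(p,"side",(625.5,-29),z,40,5);b=rectify(p,"side",(625.5,-29),.098,40,5)
cv2.imwrite("pics/p8r.png",np.hstack([a,b]));print(z)
E
```

```text
time: 40.52
force: [-0.3, -0.2, -2.2]
grasp_force: 61.5
t 40.52 p [625.9 -27.6 129.2] head -171.6 q7 1.13 | yaw 0.000 shift [ 0.2 -0.8 50.4] grip 0.494 gf 61.5 F [-0.3 -0.2 -2.2] tilt [-0.0001  0.0002]
side crop origin 330 148 x4
top crop origin 306 84 x4
0.1326977457938165
```

View pics/p8r.png

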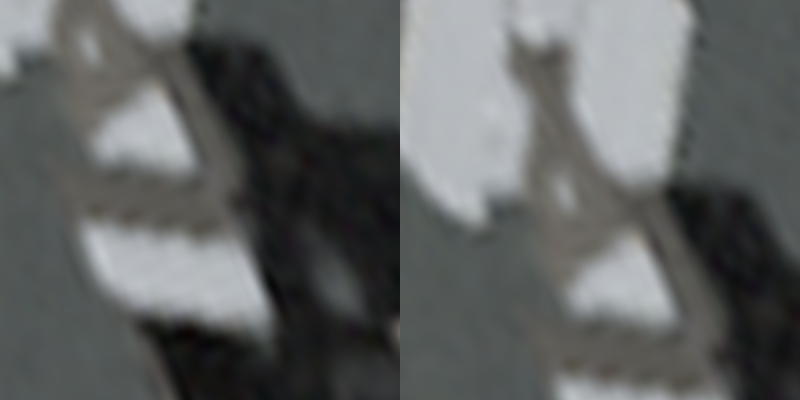

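The slot band runs left from about (200,206) in the left panel, in line with the stem apart from the 0.8 mm I'll correct while lowering.

```bash
python3 -m pendant '{"dp":[[0.2,-0.7,10],[0,0,10],[0,0,8],[0,0,0]],"yaw":[0,0,0,0]}' |egrep 'pos|force';  python3 -m pendant '{"dp":[[0,0,8],[0,0,8],[0,0,0],[0,0,0]],"yaw":[0,0,0,0]}' |egrep 'pos|force'; python3 go.py 625.8 -28.4 78.8 188.4
```

```text
ee_pos: [0.6254, -0.0289, 0.1002]
force: [0.5, 0.5, -1.7]
grasp_force: 61.5
ee_pos: [0.626, -0.0288, 0.0853]
force: [-0.2, -0.2, -1.8]
grasp_force: 61.5
t 41.62 p [626.  -28.8  85.3] head -171.6 q7 1.09 | yaw -0.000 shift [0.1 0.4 6.5] grip 0.492 gf 61.5 F [-0.2 -0.2 -1.8] tilt [0.0001 0.0001]
```

```bash
python3 -m pendant '{"dp":[[0,0.3,3],[0,0,2.2],[0,0,0],[0,0,0]],"yaw":[0,0,0,0]}' |egrep 'pos|force';  python3 -m pendant '{"dp":[[0,0,0.5],[0,0,0]],"yaw":[0,0]}' |egrep 'pos|force';  python3 -m pendant '{"dp":[[0,0,0.5],[0,0,0]],"yaw":[0,0]}' |egrep 'pos|force'; python3 -m pendant '{"dp":[[0,0,0.5],[0,0,0]],"yaw":[0,0]}' |egrep 'pos|force'
```

```text
ee_pos: [0.6259, -0.0285, 0.08]
force: [-0.4, -1.0, -1.4]
grasp_force: 61.5
ee_pos: [0.6259, -0.0286, 0.0795]
force: [0.1, 0.2, -2.4]
grasp_force: 61.5
ee_pos: [0.6258, -0.0285, 0.079]
force: [-0.3, 1.0, -2.3]
grasp_force: 61.5
ee_pos: [0.6259, -0.0286, 0.0789]
force: [-2.0, -0.1, 4.5]
grasp_force: 62.1
```

Contact. Release, rise, and back off towards +y for a clear view.

```bash
python3 -m pendant '{"dp":[[0,0,-0.4],[0,0,0],[0,0,0],[0,0,0],[0,0,0],[0,0,-3],[0,0,-20],[0,0,-40],[0,0,-40],[0,0,-20],[0,0,0]],"yaw":[0,0,0,0,0,0,0,0,0,0,0]}' 62 |egrep 'time|force|width'; python3 -m pendant '{"dp":[[0,20,0],[0,40,0],[0,40,0],[0,40,0],[0,40,0],[0,40,0],[0,40,0],[0,20,0],[0,0,0],[0,0,0]],"yaw":[0,0,0,0,0,0,0,0,0,0]}' |egrep 'time|pos|force'
python3 look.py p9 625 -29 74; echo small; python3 dm.py p9 625 -29 75 90 82; echo large; python3 dm.py p9 625 -29 59 90 66;echo brass;python3 dm.py p9 627.7 -231.7 75 90 82;python3 dm.py p9 627.7 -231.7 59 90 66
python3 - <<'E'
import cv2,numpy as np
a=cv2.imread("pics/p9_top.png")[75:235,180:500];b=cv2.imread("pics/p9_side.png")[120:380,250:530]
cv2.imwrite("pics/fin.png",np.hstack([cv2.resize(b,(308,286)),cv2.resize(a,(490,286)[:1]+(245,)).copy() if 0 else cv2.copyMakeBorder(cv2.resize(a,(490,245),interpolation=cv2.INTER_CUBIC),0,41,0,0,0)]))
E
```

```text
time: 44.25
force: [-0.3, 0.2, -1.2]
grip_width: 0.726
grasp_force: 0.0
time: 45.5
ee_pos: [0.5854, 0.2468, 0.2013]
force: [0.1, -0.6, -0.6]
grasp_force: 0.0
side crop origin 328 163 x4
top crop origin 304 90 x4
small
large
brass
top mec [ 643.8 -251.2] 4.9 rect [ 644.  -251.4] [9.7 3.8] 39.3 hullcen [ 643.9 -251.3]
side mec [ 628.  -233.9] 26.9 rect [ 627.8 -235.1] [47.6 50.2] 71.8 hullcen [ 628.2 -234.7]
top mec [ 648.8 -257. ] 8.4 rect [ 649.4 -257.6] [16.7  5.1] 42.1 hullcen [ 649.2 -257.4]
side mec [ 630.  -233.9] 38.3 rect [ 628.6 -234.7] [70.  62.1] 71.6 hullcen [ 628.8 -234.5]Traceback (most recent call last):
  File "dm.py", line 9, in <module>
    q=max(cv2.findContours(m,0,1)[0],key=cv2.contourArea);hull=cv2.convexHull(q);rh=cv2.minAreaRect(hull);ce,r=cv2.minEnclosingCircle(q)
ValueError: max() iterable argument is empty
Traceback (most recent call last):
  File "dm.py", line 9, in <module>
    q=max(cv2.findContours(m,0,1)[0],key=cv2.contourArea);hull=cv2.convexHull(q);rh=cv2.minAreaRect(hull);ce,r=cv2.minEnclosingCircle(q)
ValueError: max() iterable argument is empty
```

View pics/fin.png

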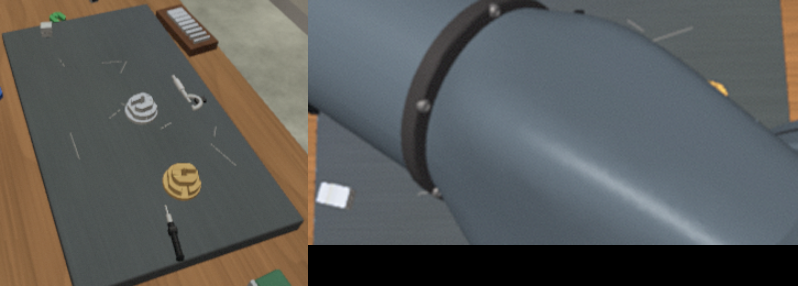

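The side view shows both stacks complete, steel near (141,105) and brass near (182,178), and the micrometer and pin chuck where they were. The arm blocks the top view, so I'll check the steel stack numerically from the side depth.

```bash
sed -i 's/("top","side")/("side",)/' dm.py; python3 dm.py p9 625 -29 75 90 82; python3 dm.py p9 625 -29 59 90 66; python3 dm.py s0 625 -29 45.5 58 50; python3 go.py 0 0 0 0
```

```text
side mec [624.5 -34.9] 28.6 rect [624.7 -33.4] [50.4 48.9] 8.4 hullcen [624.1 -33.5]
side mec [629.6 -31.7] 40.3 rect [625.2 -30.6] [75.9 65.8] 88.9 hullcen [626.4 -30.9]
side mec [625.9 -32.6] 41.1 rect [624.3 -32.4] [78.6 74.6] 69.4 hullcen [624.5 -31.6]
t 45.60 p [585.7 246.5 201.6] head -171.8 q7 0.76 | yaw -2.998 shift [-585.6  246.3  201.9] grip 0.726 gf 0.0 F [0.5 1.  0.1] tilt [-0.0001 -0.0011]
```

```bash
python3 -c "
from plant import workorder
print(workorder.hand_in())"
```

```text
the job is handed in; nothing more can be done
None
```

The job is handed in at about 46 s: both carriers are loaded large then small, slots a quarter turn apart, and centred within about 1–2 mm by the camera depth readings; the micrometer, radius block and pin chuck were left alone, and no verdict was returned.

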